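# Load coir pellets from the carousel into the spring magazine

## Robot

A 6-joint arm with a two-finger parallel gripper is mounted at the origin on the work surface. World frame = base frame: x ahead of the robot, y to its left, z up, the work surface at z = 0. Lengths are in m, angles in rad, forces in N, time in s.
With the tool pointing down it reaches from about 0.4 to 0.825 m from the base axis. Payload 7 kg.
Tool frame: the origin (TCP) lies between the finger pads; the fingertips stand 8 mm ahead of it and the grasp point (between the pads) lies 11 mm behind it (arm.finger_overhang is the distance from the TCP to the fingertips, in m); z points along the fingers, y is the line along which they close (so a half turn about z gives the same grasp; the last joint's range is limited). The gripper opens to 88 mm and grips with 3 to 60 N. Pads are 19 mm wide; open, the fingers measure 130 mm over their backs; the gripper's body (78 mm by 193 mm) begins 47 mm behind the grasp point.
Start: joints at [-0.936, 0.359, 0.012, 0, -1.224, -0.288], TCP at [0.229, -0.635, 0.21] pointing down, gripper open.
Joint ranges: [-3.07, 3.07], [-1.43, 2.12], [-1.02, 1.25], [-3.03, 1.67], [-3.05, -0], [-3.03, 3.03]. Speed limits (rad/s): [2.39, 2.39, 3.01, 3.14, 3.14, 3.14].

## Interface

Orientations are given as [roll, pitch, yaw] about the fixed x, y, z axes, in that order (R = Rz(yaw) Ry(pitch) Rx(roll)).
In Python, from station import arm gives the robot as it stands.
- The arm moves only by the tool move_arm, never from a script. Its argument "rows" is text: rows parted by semicolons, each of 7 numbers parted by spaces: the turn, a rotation vector about the tool's x, y, z in degrees, then the shift along the tool's x, y, z in m, then the finger opening in m, from 0 to 0.0876. A call has 1 to 8 rows; each row shifts and turns the commanded pose from where the row before left it, along the tool's axes as they then stand; what a row does not reach is not made up. A row lasts 1/8 s, in which the tool goes at most 62.5 mm and 10.7 degrees, less where a joint would pass 70% of its speed; a pose out of reach is approached as far as the arm can. A call is refused whole if a number of a shift passes 0.0625 or a number of a turn 10.7, either way. A call with a gripper value outside its range is refused whole. The fingers move at their own pace and stop on an object; "squeeze" is the grip in N (left out, the last holds). Time passes only in rows, so rows that do not move let the fingers close. It gives the time, the measured TCP pose, the force, the opening and the grip force at its end, in the units of the state.
- arm.get_state(): the state, without advancing time (a new reading comes with each control period).
- arm.grab_frame(name): name is "scene" or "top" or "wrist"; returns (picture, depth): 420x560x3 uint8, blue, green, red; 420x560 float32, m along the optical axis (not along the pixel's ray), 0 where there is no reading.
- arm.camera_model(name): a dict with "mtx" (3x3 intrinsics, pixels), "k1" (the pictures are not rectified: a ray, as slopes to the right and down, at radius r is drawn at 1 + k1 r^2 times it, then the intrinsics apply), "camera_from_world" (4x4, takes a point from world to camera coordinates); the wrist camera has in their place "mount" (4x4, takes a point from camera to tool coordinates, whose origin is the TCP and whose axes are the flange's). Camera axes: x right, y down, z forward; pixel columns grow to the right and rows downward; lengths in m; the calibration is good to about 2 mm. A picture is of the moment at which its call begins: read the wrist's pose just before it. camera_model takes no time and is no camera call.
- arm.job_done(): hands the job in; it is judged then, once.
The state is a dict: "t": time; "q": joint angles; "qd": joint speeds; "joint_efforts": joint torques, N m; "eef_pos": TCP position; "ee_rot": TCP orientation; "force": force on the tool from outside, world axes, zero at the start; "moment": the same for the moment, N m; "width": finger opening in m; "gripper_force": force on a finger pad.
Only numpy, scipy, OpenCV 4.12 (cv2) and the standard library are available. Lean on these libraries where they do the work, as an engineer would, in place of code of your own. Each camera call takes 0.05 s, during which the arm holds its last target. There are 200 camera calls.

## Task

Turn the carousel by the bar handle on its top until the compartment with the two large pellets stands in the opening of its clear cover. Then load both large pellets into the spring magazine one after the other, pressing each flat down the mouth until it snaps under the retaining lips and stays there before you fetch the next. Leave the small pellets and the rubber block in the carousel, and do not shift or tip the water bottle, the little potted tree or the wire spool.

Things in the scene. Friction and masses are not known exactly. Their poses are not given: they have to be found in the camera images.
- stand: Fixed round carousel stand, 280 mm across, with a clear cover plate on four 12 mm posts. Origin: underside centre on the table, on the carousel's axis, z up. Cover 72 to 76 mm above the table, reaching x -110 to 130 mm, |y| to 135 mm, posts at (122, +-117) and (-104, +-129) mm. It is dark-edged and open from above only where x is below -30 mm and |y| below 75 mm (stand frame).
- carousel: Grey turntable under the cover, radius 140 mm; turns either way about the stand's axis, 0.05 N m friction, no stops, stays where left. Floor 20 mm above the table, rim 12 mm above the floor; four equal compartments, parted by thin walls 25 mm above the floor at 45 degrees to its axes. Origin on the axis, 12 mm above the table; turns with it.
- handle (a point): Middle of the black bar handle above the cover, on the axis, fixed to the carousel; axes as the carousel's. 14 mm thick along the carousel's x, 60 mm long along its y, from 78 to 116 mm above the table (this point at 97 mm). Grip from above and twist.
- bay (a point): Point on the carousel floor at the middle of the compartment that holds the two large pellets, 85 mm from the axis (the carousel's -x side), 20 mm above the table; moves with the carousel. At the start it is under the cover, 63 to 138 degrees counter-clockwise (seen from above) of the opening.
- opening (a point): Fixed point in the middle of the cover's opening, 85 mm from the axis on the stand's -x side, 20 mm above the table: bring the bay here (within about 35 mm).
- pellet_a_center (a point): Centre of a large pressed coir pellet: plain brown disc 50 mm across, 22 mm thick, edges chamfered 1.5 mm, about 30 g, rigid, faces level. The two large pellets lie one on the other in one compartment, a below b.
- pellet_b_center (a point): Centre of the other large pellet, same disc, on top of a.
- pellet_a: The lower large pellet; origin at the centre of its underside, z up.
- pellet_b: The upper large pellet; origin at the centre of its underside, z up.
- small_a_center (a point): Centre of a small pellet (36 mm across, 20 mm thick) in the opposite compartment; not wanted.
- small_b_center (a point): Centre of the other small pellet; not wanted.
- eraser_mid (a point): Middle of a dark rubber block, 40 x 25 x 16 mm, in a third compartment; not wanted.
- magazine: Fixed upright square well of aluminium plate on a 100 x 84 x 8 mm dark base. Origin: underside centre on the table, z up. Inside 53 mm square, walls 4 mm, open at the top; mouth edge 97 mm above the table with a 4 mm high 45-degree lead-in outwards. A spring plate below and two lips hold the pellets. Locked in, the upper pellet's centre is 64 mm, the lower's 42 mm above the table.
- mouth (a point): Centre of the magazine's mouth, 97 mm above the table. A pellet laid flat in the mouth stops on the lips' slopes with its underside 80 to 86 mm and its top 102 to 108 mm above the table, so about 8 mm of it stands out to hold.
- lips (a point): On the magazine's axis at the height of the flat undersides of the two steel lips, 75 mm above the table. Lips stand 6 mm in from the +x and -x walls (41 mm between), 22 mm wide, tops sloping from 78 mm at the tip to 90 mm at the wall. Pressing a pellet's top down with about 5 to 10 N springs them apart; they snap back once the top is below 75 mm. Closed fingers fit down between them.
- follower (a joint): Spring plate in the well, carrying the stack: 0 empty (its top 80 mm above the table, between the lips), grows downwards in m; about 0.027 with one pellet locked in, 0.049 with two, stop at 0.056. Spring 2 N at 0, 4.7 N with two pellets.
- bottle: Water bottle, 60 mm across, 160 mm tall, standing between carousel and magazine; origin at its underside. Leave it.
- bonsai: Little tree in a clay pot, 80 mm across, 160 mm tall, loose, behind the magazine; origin at its underside. Leave it.
- spool: Copper wire spool, 56 mm across, 35 mm tall, upright, loose, in front of the magazine; origin at its underside. Leave it.
Mind the look-alikes: they are no part of the job. Of the things that look like the magazine, take the one that is farthest to the robot's left at the start.

How it is judged:
By the outcome, as a careful person would: the job done as asked, in the order asked, and still so for the second after the job is handed in, with the robot touching nothing.
It also fails if it takes over 72 s, if anything falls off the work surface, if the arm or the gripper's body presses on something with over 40 N, if the wrist force passes 120 N, or if a joint passes its speed limit or range.

## Working session

There is one attempt and no reset: what is moved stays moved. The work goes in short steps, Python scripts to look and compute and a tool call to move; the robot and the scene stay as the last step left them, time stands still between calls to the robot, and variables do not carry over. Pictures are saved under pics/ and viewed, at most 10 in all, crops included, and the job is handed in when it is done.

Besides the shell and the picture viewer there is one more tool, called after "Call:" in YAML: its name, and indented under it one key for each argument. move_arm: Moves the arm, as the interface text tells. Its arguments: {"type":"object","properties":{"rows":{"type":"string"},"squeeze":{"type":"number"}},"required":["rows"]}

```bash
mkdir -p pics
cat > h.py <<'E'
import numpy as np, cv2
from station import arm
from scipy.spatial.transform import Rotation as R
def cam(n):
    m=arm.camera_model(n); K=np.array(m["mtx"]);
    if "mount" in m:
        s=arm.get_state(); T=np.eye(4); T[:3,:3]=R.from_euler('xyz',s["ee_rot"]).as_matrix(); T[:3,3]=s["eef_pos"]
        W=T@np.array(m["mount"])
    else: W=np.linalg.inv(np.array(m["camera_from_world"]))
    return K,m["k1"],W
def ray(c,uv):
    K,k1,W=c; p=np.atleast_2d(np.array(uv,float))
    d=np.array([k1,0,0,0,0.]) 
    d=np.array([k1,0,0,0,0.])
    n=cv2.undistortPoints(p[:,None],K,np.array([k1,0,0,0.]))[:,0]
    return W[:3,3],np.c_[n,np.ones(len(n))]@W[:3,:3].T
def onz(c,uv,z):
    o,d=ray(c,uv); return o+d*((z-o[2])/d[:,2:3])
def proj(c,P):
    K,k1,W=c; q=(np.atleast_2d(P)-W[:3,3])@W[:3,:3]
    n=q[:,:2]/q[:,2:]; r=(n**2).sum(1,keepdims=True); n=n*(1+k1*r)
    return n*[K[0,0],K[1,1]]+[K[0,2],K[1,2]]
def cloud(c,dep):
    v,u=np.mgrid[:dep.shape[0],:dep.shape[1]]
    o,d=ray(c,np.c_[u.ravel(),v.ravel()])
    return (o+d*dep.reshape(-1,1)).reshape(*dep.shape,3)
def grab(n):
    c=cam(n); f,d=arm.grab_frame(n); return c,f,d
E
cat > a.py <<'E'
from h import *
for n in("scene","top"):
    c,f,d=grab(n); cv2.imwrite(f"pics/{n}0.png",f); np.save(n+"_d.npy",d); np.save(n+"_f.npy",f)
    print(n,c[2].round(3).tolist(),c[0][0,0],c[1])
print({k:np.round(v,3).tolist() for k,v in arm.get_state().items()},arm.finger_overhang)
print(np.array(arm.camera_model("wrist")["mount"]).round(3))
E
python3 a.py
```

```text
scene [[0.705, 0.505, -0.498, 1.23], [0.709, -0.522, 0.475, -0.748], [-0.02, -0.687, -0.726, 1.214], [0.0, 0.0, 0.0, 1.0]] 497.10940770766786 0.05444111435121926
top [[0.029, -0.978, 0.206, 0.185], [-1.0, -0.027, 0.012, -0.035], [-0.006, -0.206, -0.978, 1.534], [0.0, 0.0, 0.0, 1.0]] 506.79421288465034 0.015042105729479843
{'t': 0.1, 'q': [-0.936, 0.359, 0.011, -0.0, -1.224, -0.288], 'qd': [0.001, -0.001, 0.002, 0.001, 0.0, -0.001], 'joint_efforts': [-0.0, -58.416, 29.375, 7.015, 0.01, -0.0], 'eef_pos': [0.229, -0.634, 0.209], 'ee_rot': [3.14, -0.0, -2.795], 'force': [-0.077, -0.806, 0.165], 'moment': [0.024, -0.027, 0.015], 'gripper_force': 0.0, 'width': 0.087} 0.008
[[-0.    -0.953 -0.305  0.084]
 [ 1.    -0.001  0.001 -0.   ]
 [-0.001 -0.305  0.953 -0.175]
 [ 0.     0.     0.     1.   ]]
```

View pics/scene0.png

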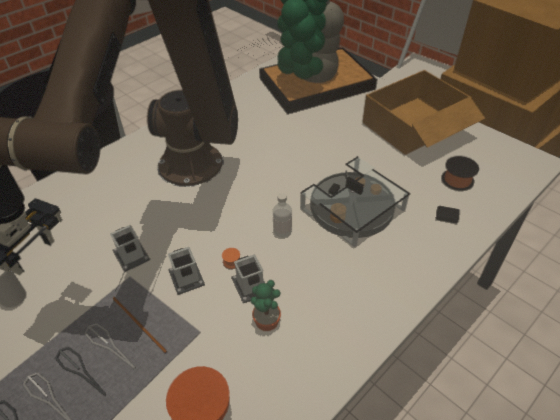

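View pics/top0.png

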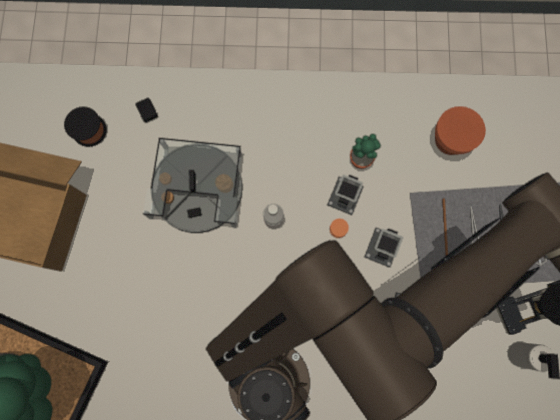

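Scene: carousel at about (352,200). Three magazine look-alikes stand at (128,245), (185,268) and (248,275) in the scene view, the last two at (385,245) and (347,192) in the top view. Image right in the top view is -y, so the one at top (347,192), scene (248,275), is farthest left. It also fits the description: tree behind it, spool in front, bottle between it and the carousel. I'll confirm with a crop and measure.

```bash
cat > b.py <<'E'
from h import *
c=cam("top"); f=np.load("top_f.npy"); d=np.load("top_d.npy")
P=cloud(c,d)
cr=f[125:245,135:415]; cv2.imwrite("pics/crop1.png",cv2.resize(cr,None,fx=2.85,fy=2.85,interpolation=cv2.INTER_CUBIC))
X=P[100:270,130:420].reshape(-1,3); X=X[np.isfinite(X).all(1)]
print("table z",np.median(X[:,2]))
# clusters above the table
for lo,hi in((.02,.3),(.09,.12),(.066,.085)):
    m=((P[...,2]>lo)&(P[...,2]<hi)).astype(np.uint8); m[:95]=0;m[275:]=0;m[:,:110]=0;m[:,420:]=0
    n,l,s,ct=cv2.connectedComponentsWithStats(m)
    for i in range(1,n):
        if s[i,4]>15:
            q=P[l==i]; print(lo,hi,ct[i].round(),s[i,4],"x",q[:,0].min().round(3),q[:,0].max().round(3),"y",q[:,1].min().round(3),q[:,1].max().round(3),"zmax",q[:,2].max().round(3),"med",np.median(q,0).round(3))
E
python3 b.py
```

```text
table z 0.0022889569632580375
0.02 0.3 [145. 109.] 309 x 0.782 0.861 y 0.389 0.459 zmax 0.037 med [0.82  0.423 0.027]
0.02 0.3 [365. 151.] 771 x 0.638 0.718 y -0.301 -0.224 zmax 0.166 med [ 0.665 -0.259  0.128]
0.02 0.3 [194. 182.] 6933 x 0.426 0.708 y 0.107 0.392 zmax 0.123 med [0.571 0.246 0.076]
0.02 0.3 [348. 190.] 629 x 0.513 0.601 y -0.254 -0.173 zmax 0.103 med [ 0.556 -0.213  0.083]
0.02 0.3 [273. 216.] 412 x 0.445 0.505 y -0.021 0.036 zmax 0.165 med [0.465 0.006 0.11 ]
0.02 0.3 [339. 227.] 268 x 0.425 0.479 y -0.217 -0.165 zmax 0.046 med [ 0.452 -0.192  0.035]
0.02 0.3 [387. 244.] 668 x 0.355 0.444 y -0.368 -0.288 zmax 0.105 med [ 0.399 -0.327  0.082]
0.09 0.12 [365. 137.] 20 x 0.701 0.718 y -0.267 -0.25 zmax 0.12 med [ 0.709 -0.257  0.116]
0.09 0.12 [357. 153.] 46 x 0.645 0.684 y -0.259 -0.225 zmax 0.12 med [ 0.658 -0.234  0.114]
0.09 0.12 [375. 155.] 26 x 0.648 0.667 y -0.295 -0.283 zmax 0.117 med [ 0.658 -0.288  0.113]
0.09 0.12 [192. 181.] 117 x 0.535 0.596 y 0.237 0.254 zmax 0.12 med [0.565 0.244 0.116]
0.09 0.12 [349. 188.] 167 x 0.52 0.599 y -0.253 -0.173 zmax 0.103 med [ 0.563 -0.215  0.095]
0.09 0.12 [273. 216.] 208 x 0.446 0.505 y -0.021 0.035 zmax 0.12 med [0.465 0.004 0.108]
0.09 0.12 [389. 243.] 175 x 0.36 0.439 y -0.368 -0.288 zmax 0.105 med [ 0.402 -0.33   0.096]
0.066 0.085 [194. 175.] 5286 x 0.446 0.708 y 0.114 0.392 zmax 0.085 med [0.597 0.24  0.077]
0.066 0.085 [348. 189.] 262 x 0.532 0.592 y -0.249 -0.184 zmax 0.085 med [ 0.56  -0.214  0.08 ]
0.066 0.085 [340. 200.] 30 x 0.514 0.54 y -0.209 -0.173 zmax 0.085 med [ 0.526 -0.191  0.077]
0.066 0.085 [273. 224.] 22 x 0.445 0.459 y -0.018 0.032 zmax 0.084 med [0.449 0.006 0.079]
0.066 0.085 [388. 243.] 270 x 0.368 0.435 y -0.362 -0.299 zmax 0.085 med [ 0.402 -0.33   0.079]
0.066 0.085 [382. 257.] 16 x 0.356 0.37 y -0.325 -0.299 zmax 0.085 med [ 0.362 -0.309  0.076]
```

View pics/crop1.png

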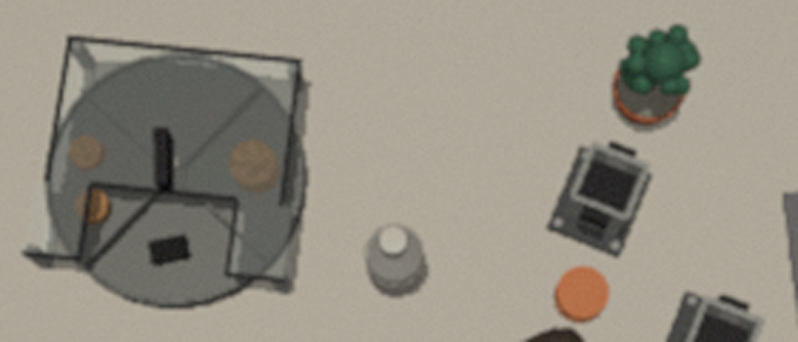

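The crop confirms it: the chosen magazine is at crop (600,190), with the tree above it and the spool at (582,293). The large pellets are at crop (253,165), to the right of the axis. The opening is at the bottom, so the carousel turns about 90° clockwise. Now angles and centres.

```bash
cat > m.py <<'E'
from h import *
c=cam("top"); f=np.load("top_f.npy"); d=np.load("top_d.npy"); P=cloud(c,d)
def rect(z0,z1,x,y):
    m=(P[...,2]>z0)&(P[...,2]<z1)&(abs(P[...,0]-x)<.06)&(abs(P[...,1]-y)<.06)
    q=P[m][:,:2].astype(np.float32); return cv2.minAreaRect(q)
print("handle",rect(.1,.125,.565,.245)); print("mag",rect(.085,.105,.56,-.214), rect(.02,.07,.56,-.214))
print("corners z76", onz(c,np.array([[90,183],[237,198],[70,38],[300,62],[229,275]])/2.85+[135,125],.076).round(3).tolist())
print("pellet b z64",onz(c,np.array([[253,165]])/2.85+[135,125],.064).round(3).tolist())
print("screws z8",onz(c,np.array([[555,226],[616,248]])/2.85+[135,125],.008).round(3).tolist(),"well",onz(c,np.array([[611,185]])/2.85+[135,125],.097).round(3).tolist())
E
python3 m.py
cat > plan.py <<'E'
# plan.py x y z yawdeg open [n]: prints rows from the commanded pose toward a tool-down target
import sys
from h import *
def plan(x,y,z,yaw,g,n=None,start=None,ydir=0):
    if start is None:
        s=arm.get_state(); p=np.array(s["eef_pos"]); r=R.from_euler('xyz',s["ee_rot"])
    else: p=np.array(start[:3]); r=R.from_euler('xyz',[180,0,start[3]],degrees=True)
    y0=r.as_euler('xyz',degrees=True)[2]
    dy=(yaw-y0+180)%360-180
    if ydir and dy*ydir<0: dy+=360*ydir
    D=np.array([x,y,z])-p
    k=n or int(max(np.ceil(np.linalg.norm(D)/.055),np.ceil(abs(dy)/10)))
    # first row also levels the tool
    rows=[]
    for i in range(1,k+1):
        pn=p+D/(k-i+1); D=np.array([x,y,z])-pn
        rn=R.from_euler('xyz',[180,0,y0+dy*i/k],degrees=True)
        t=(r.inv()*rn).as_rotvec(degrees=True); sh=r.inv().apply(pn-p)
        rows.append("%.2f %.2f %.2f %.4f %.4f %.4f %.4f"%(*t,*sh,g)); p,r=pn,rn
    print(k,"rows"); 
    for i in range(0,k,8): print("; ".join(rows[i:i+8]))
if __name__=="__main__":
    a=[float(v) for v in sys.argv[1:]]
    plan(*a[:5],n=int(a[5]) if len(a)>5 and a[5] else None,ydir=a[6] if len(a)>6 else 0)
E
python3 plan.py .545 .245 .28 5 .06 20 1
```

```text
handle ((0.5657235980033875, 0.2454567402601242), (0.061176203191280365, 0.013638272881507874), 2.8298747539520264)
mag ((0.5568268299102783, -0.21263346076011658), (0.06746480613946915, 0.0865590050816536), 69.13208770751953) ((0.5501298308372498, -0.21350596845149994), (0.06531575322151184, 0.0738755315542221), 64.83861541748047)
corners z76 [[0.546, 0.324, 0.076], [0.534, 0.17, 0.076], [0.704, 0.357, 0.076], [0.684, 0.111, 0.076], [0.452, 0.174, 0.076]]
pellet b z64 [[0.573, 0.157, 0.064]]
screws z8 [[0.528, -0.166, 0.008], [0.506, -0.232, 0.008]] well [[0.553, -0.215, 0.097]]
20 rows
0.08 -0.00 -8.26 -0.0298 0.0360 -0.0035 0.0600; 0.00 0.00 -8.26 -0.0346 0.0313 -0.0035 0.0600; 0.00 0.00 -8.26 -0.0388 0.0260 -0.0035 0.0600; 0.00 0.00 -8.26 -0.0421 0.0202 -0.0035 0.0600; -0.00 0.00 -8.26 -0.0446 0.0139 -0.0035 0.0600; 0.00 0.00 -8.26 -0.0461 0.0074 -0.0035 0.0600; 0.00 0.00 -8.26 -0.0467 0.0007 -0.0035 0.0600; 0.00 0.00 -8.26 -0.0463 -0.0060 -0.0035 0.0600
-0.00 0.00 -8.26 -0.0450 -0.0126 -0.0035 0.0600; 0.00 0.00 -8.26 -0.0427 -0.0189 -0.0035 0.0600; -0.00 0.00 -8.26 -0.0395 -0.0249 -0.0035 0.0600; 0.00 0.00 -8.26 -0.0356 -0.0303 -0.0035 0.0600; 0.00 0.00 -8.26 -0.0308 -0.0351 -0.0035 0.0600; 0.00 0.00 -8.26 -0.0255 -0.0392 -0.0035 0.0600; 0.00 0.00 -8.26 -0.0196 -0.0424 -0.0035 0.0600; 0.00 0.00 -8.26 -0.0133 -0.0448 -0.0035 0.0600
0.00 0.00 -8.26 -0.0067 -0.0462 -0.0035 0.0600; -0.00 0.00 -8.26 -0.0000 -0.0467 -0.0035 0.0600; -0.00 0.00 -8.26 0.0067 -0.0462 -0.0035 0.0600; 0.00 0.00 -8.26 0.0133 -0.0448 -0.0035 0.0600
```

```bash
python3 plan.py .566 .2455 .23 2.8 .06 20 1
```

```text
20 rows
0.08 -0.00 -8.15 -0.0308 0.0357 -0.0010 0.0600; 0.00 0.00 -8.15 -0.0355 0.0309 -0.0010 0.0600; 0.00 0.00 -8.15 -0.0396 0.0256 -0.0010 0.0600; 0.00 0.00 -8.15 -0.0428 0.0197 -0.0010 0.0600; -0.00 0.00 -8.15 -0.0451 0.0135 -0.0010 0.0600; 0.00 0.00 -8.15 -0.0466 0.0069 -0.0010 0.0600; 0.00 0.00 -8.15 -0.0471 0.0003 -0.0010 0.0600; 0.00 0.00 -8.15 -0.0467 -0.0064 -0.0010 0.0600
0.00 0.00 -8.15 -0.0453 -0.0130 -0.0010 0.0600; 0.00 0.00 -8.15 -0.0430 -0.0193 -0.0010 0.0600; 0.00 0.00 -8.15 -0.0398 -0.0252 -0.0010 0.0600; 0.00 0.00 -8.15 -0.0359 -0.0305 -0.0010 0.0600; 0.00 0.00 -8.15 -0.0312 -0.0353 -0.0010 0.0600; 0.00 0.00 -8.15 -0.0259 -0.0394 -0.0010 0.0600; -0.00 0.00 -8.15 -0.0200 -0.0426 -0.0010 0.0600; 0.00 0.00 -8.15 -0.0138 -0.0451 -0.0010 0.0600
0.00 0.00 -8.15 -0.0072 -0.0465 -0.0010 0.0600; 0.00 0.00 -8.15 -0.0006 -0.0471 -0.0010 0.0600; 0.00 0.00 -8.15 0.0061 -0.0467 -0.0010 0.0600; 0.00 0.00 -8.15 0.0127 -0.0454 -0.0010 0.0600
```

Call:
move_arm:
  rows: "0 0 -8.1 -0.031 0.036 -0.001 0.06; 0 0 -8.1 -0.035 0.031 -0.001 0.06; 0 0 -8.1 -0.040 0.026 -0.001 0.06; 0 0 -8.1 -0.043 0.020 -0.001 0.06; 0 0 -8.1 -0.045 0.013 -0.001 0.06; 0 0 -8.1 -0.047 0.007 -0.001 0.06; 0 0 -8.1 -0.047 0 -0.001 0.06; 0 0 -8.1 -0.047 -0.006 -0.001 0.06"

```text
t: 1.1
eef_pos: [0.3652, -0.2803, 0.218]
ee_rot: [3.141, 0.0, -1.659]
force: [0.8, 0.1, -0.1]
width: 0.0602
gripper_force: 0.0
```

Call:
move_arm:
  rows: "0 0 -8.1 -0.045 -0.013 -0.001 0.06; 0 0 -8.1 -0.043 -0.019 -0.001 0.06; 0 0 -8.1 -0.040 -0.025 -0.001 0.06; 0 0 -8.1 -0.036 -0.030 -0.001 0.06; 0 0 -8.1 -0.031 -0.035 -0.001 0.06; 0 0 -8.1 -0.026 -0.039 -0.001 0.06; 0 0 -8.1 -0.020 -0.043 -0.001 0.06; 0 0 -8.1 -0.014 -0.045 -0.001 0.06"

```text
t: 2.1
eef_pos: [0.5016, 0.0702, 0.226]
ee_rot: [3.141, 0.0, -0.528]
force: [0.6, -1.1, -0.1]
width: 0.0598
gripper_force: 0.0
```

Call:
move_arm:
  rows: "0 0 -8.1 -0.007 -0.046 -0.001 0.06; 0 0 -8.1 0 -0.047 -0.001 0.06; 0 0 -8.1 0.006 -0.047 -0.001 0.06; 0 0 -8.1 0.013 -0.045 -0.001 0.06; 0 0 0 0 0 0 0.06; 0 0 0 0 0 0 0.06"

```text
t: 2.85
eef_pos: [0.5715, 0.2425, 0.2293]
ee_rot: [3.141, 0.001, 0.032]
force: [-0.2, -0.6, 0.4]
width: 0.06
gripper_force: 0.0
```

```bash
python3 -c "
from h import *
s=arm.get_state();print(s['t'],np.round(s['eef_pos'],4),np.degrees(s['ee_rot']).round(2),np.round(s['q'],2))
c,f,d=grab('wrist');cv2.imwrite('pics/w1.png',f);P=cloud(c,d)
m=(P[...,2]>.1)&(P[...,2]<.125)&(abs(P[...,0]-.566)<.06)&(abs(P[...,1]-.245)<.04)
print(cv2.minAreaRect(P[m][:,:2].astype(np.float32)))"
python3 plan.py .566 .2455 .103 2.8 .06 3
```

```text
2.85 [0.5715 0.2425 0.2293] [1.7995e+02 7.0000e-02 1.8400e+00] [ 0.72  0.26 -0.08 -0.   -1.23  0.89]
((0.5666624307632446, 0.2418747991323471), (0.06001837179064751, 0.013963432051241398), 4.122964859008789)
3 rows
0.03 0.04 -0.33 -0.0018 -0.0012 0.0422 0.0600; 0.00 0.00 -0.33 -0.0018 -0.0012 0.0422 0.0600; 0.00 0.00 -0.33 -0.0018 -0.0012 0.0422 0.0600
```

Call:
move_arm:
  rows: "0 0 -1.2 -0.0055 -0.001 0.047 0.05; 0 0 0 0 0 0.045 0.05; 0 0 0 0 0 0.03 0.05; 0 0 0 0 0 0.015 0.05; 0 0 0 0 0 0 0.0; 0 0 0 0 0 0 0; 0 0 0 0 0 0 0; 0 0 0 0 0 0 0"
  squeeze: 25

```text
t: 3.9
eef_pos: [0.5667, 0.2433, 0.0939]
ee_rot: [-3.142, -0.001, 0.054]
force: [2.9, -15.5, 3.9]
width: 0.0154
gripper_force: 8.0
```

Call:
move_arm:
  rows: "0 0 4 0 0 0 0; 0 0 8 0 0 0 0; 0 0 8 0 0 0 0; 0 0 8 0 0 0 0; 0 0 8 0 0 0 0; 0 0 8 0 0 0 0; 0 0 8 0 0 0 0; 0 0 8 0 0 0 0"

```text
t: 4.9
eef_pos: [0.5671, 0.2429, 0.094]
ee_rot: [-3.141, -0.001, -0.998]
force: [2.5, -3.1, 2.3]
width: 0.0137
gripper_force: 25.0
```

Call:
move_arm:
  rows: "0 0 8 0 0 0 0; 0 0 8 0 0 0 0; 0 0 8 0 0 0 0; 0 0 8 0 0 0 0; 0 0 5.7 0 0 0 0; 0 0 0 0 0 0 0; 0 0 0 0 0 0 0; 0 0 0 0 0 0 0"

```text
t: 5.9
eef_pos: [0.5676, 0.2431, 0.094]
ee_rot: [-3.14, -0.0, -1.651]
force: [3.7, -3.6, 1.1]
width: 0.0136
gripper_force: 25.0
```

Call:
move_arm:
  rows: "0 0 0 0 0 0 0.05; 0 0 0 0 0 0 0.05; 0 0 0 0 0 -0.03 0.05; 0 0 0 0 0 -0.05 0.07; 0 0 0 0 0 -0.046 0.07; 0 0 0 0 0 0 0.07"

```text
t: 6.65
eef_pos: [0.5682, 0.2448, 0.2236]
ee_rot: [-3.136, 0.005, -1.651]
force: [0.6, -0.6, 0.1]
width: 0.0668
gripper_force: 0.0
```

```bash
python3 plan.py .482 .25 .22 -4.6 .07 10
```

```text
10 rows
-0.36 0.25 -9.00 0.0002 0.0086 0.0003 0.0700; 0.00 0.00 -9.00 -0.0012 0.0086 0.0004 0.0700; 0.00 0.00 -9.00 -0.0025 0.0083 0.0004 0.0700; 0.00 0.00 -9.00 -0.0038 0.0078 0.0004 0.0700; 0.00 0.00 -9.00 -0.0049 0.0071 0.0004 0.0700; -0.00 0.00 -9.00 -0.0060 0.0062 0.0004 0.0700; 0.00 0.00 -9.00 -0.0069 0.0052 0.0004 0.0700; -0.00 0.00 -9.00 -0.0076 0.0041 0.0004 0.0700
0.00 0.00 -9.00 -0.0082 0.0028 0.0004 0.0700; 0.00 0.00 -9.00 -0.0085 0.0015 0.0004 0.0700
```

Call:
move_arm:
  rows: "0 0 -9 0 0.009 0 0.07; 0 0 -9 -0.001 0.009 0 0.07; 0 0 -9 -0.002 0.008 0 0.07; 0 0 -9 -0.004 0.008 0 0.07; 0 0 -9 -0.005 0.007 0 0.07; 0 0 -9 -0.006 0.006 0 0.07; 0 0 -9 -0.007 0.005 0 0.07; 0 0 -9 -0.008 0.004 0 0.07"

```text
t: 7.65
eef_pos: [0.4958, 0.248, 0.2181]
ee_rot: [3.141, 0.001, -0.39]
force: [-0.1, 0.3, -0.5]
width: 0.0699
gripper_force: 0.0
```

Call:
move_arm:
  rows: "0 0 -9 -0.008 0.003 0 0.07; 0 0 -9 -0.008 0.001 0 0.07; 0 0 0 0 0 0 0.07; 0 0 0 0 0 0 0.07"

```text
t: 8.15
eef_pos: [0.4802, 0.2493, 0.2187]
ee_rot: [3.141, 0.0, -0.084]
force: [-0.6, -0.2, -0.4]
width: 0.0701
gripper_force: 0.0
```

```bash
cat > pel.py <<'E'
import sys
from h import *
name,zt=sys.argv[1],float(sys.argv[2])
s=arm.get_state();print(s['t'],np.round(s['eef_pos'],4),np.degrees(s['ee_rot']).round(2))
c,f,d=grab('wrist');P=cloud(c,d)
m=((abs(P[...,2]-zt)<.009)&(abs(P[...,0]-.482)<.07)&(abs(P[...,1]-.25)<.07)).astype(np.uint8)
n,l,st,ct=cv2.connectedComponentsWithStats(m)
g=f.copy()
for i in range(1,n):
    if st[i,4]<800: continue
    cn=max(cv2.findContours((l==i).astype(np.uint8),0,1)[0],key=len)
    Q=onz(c,cn[:,0],zt)[:,:2].astype(np.float32)
    print("area",st[i,4],"circle",cv2.minEnclosingCircle(Q),"zmed",np.median(P[l==i][:,2]),"ct",ct[i])
    cv2.drawContours(g,[cn],-1,(0,255,0),1)
cv2.imwrite(f"pics/{name}.png",g)
E
python3 pel.py w2 .064
```

```text
8.15 [0.4802 0.2493 0.2187] [ 1.7998e+02  2.0000e-02 -4.8100e+00]
area 1690 circle ((0.48051416873931885, 0.2454245537519455), 0.02540917508304119) zmed 0.06406076234884192 ct [278.69349112 185.33076923]
```

View pics/w2.png

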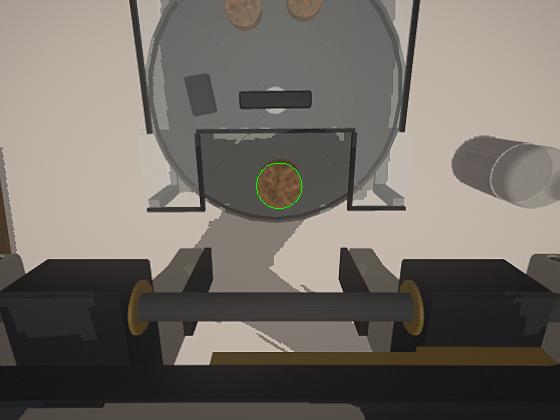

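The large pellet is at pixel (279,186), inside the opening with its edges clear. The circle fit gives a 25.4 mm radius at z 64 mm. Descending to grip its top 8 mm.

Call:
move_arm:
  rows: "0 0 0 0.001 0.004 0.05 0.068; 0 0 0 0 0 0.05 0.068; 0 0 0 0 0 0.04 0.068; 0 0 0 0 0 0.015 0.068; 0 0 0 0 0 0 0.03; 0 0 0 0 0 0 0.03; 0 0 0 0 0 0 0.03; 0 0 0 0 0 0 0.03"
  squeeze: 15

```text
t: 9.2
eef_pos: [0.4812, 0.2456, 0.065]
ee_rot: [-3.14, -0.001, -0.081]
force: [0.8, 0.9, 0.1]
width: 0.0341
gripper_force: 0.0
```

```bash
python3 -c "
from h import *
c,f,d=grab('wrist');cv2.imwrite('pics/w3.png',f[100:]); s=arm.get_state(); print(s['width'],s['gripper_force'],s['force'])"
```

```text
0.032127855951365906 0.0 [-0.44663578 -0.72892973  1.35026089]
```

View pics/w3.png

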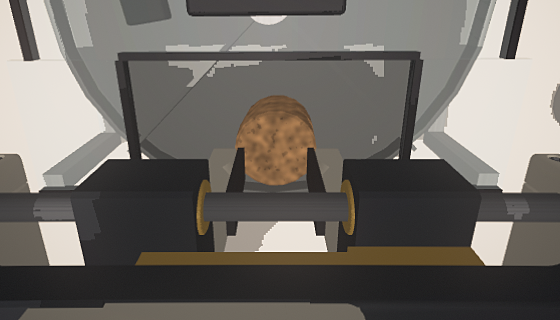

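```bash
python3 pel.py w4 .064; python3 -c "
from h import *
c,f,d=grab('wrist'); s=arm.get_state();p=np.array(s['eef_pos']);print(p)
print(proj(c,[p,p-[0,0,.008],p+[0,.025,-.008],p+[0,-.025,-.008]]).round())
P=cloud(c,d)
for v in (200,220,240,250,260,270,280,290): print(v,P[v,275].round(3),P[v,230].round(3),P[v,242].round(3))
"
```

```text
9.25 [0.4812 0.2456 0.0648] [-1.7993e+02 -5.0000e-02 -4.6300e+00]
area 4589 circle ((0.48178133368492126, 0.2452668994665146), 0.025999652221798897) zmed 0.0639954695127711 ct [275.27958161 245.04968403]
[0.48098345 0.24535505 0.06447938]
[[275. 249.]
 [275. 243.]
 [235. 246.]
 [315. 240.]]
200 [0.503 0.243 0.035] [0.501 0.276 0.02 ] [0.5   0.267 0.02 ]
220 [0.499 0.244 0.065] [0.486 0.278 0.019] [0.486 0.269 0.022]
240 [0.486 0.245 0.064] [0.47 0.28 0.02] [0.488 0.264 0.065]
250 [0.48  0.245 0.065] [0.493 0.268 0.088] [0.491 0.262 0.084]
260 [0.473 0.246 0.064] [0.493 0.266 0.099] [0.491 0.261 0.095]
270 [0.466 0.246 0.063] [0.49  0.266 0.104] [0.491 0.26  0.107]
280 [0.459 0.247 0.064] [0.493 0.264 0.118] [0.487 0.26  0.109]
290 [0.431 0.249 0.03 ] [0.491 0.263 0.123] [0.482 0.26  0.11 ]
```

```bash
python3 -c "
from h import *
c,f,d=grab('wrist'); P=cloud(c,d)
for v in range(244,256,2):
  print(v,[tuple(P[v,u][1:].round(3)) for u in (210,218,226,232,236,240,243)])
m=(abs(P[...,0]-.487)<.012)&(abs(P[...,1]-.262)<.004)&(P[...,2]>.066)
print(np.percentile(P[m][:,2],[0,1,5,20,50]))
print(arm.get_state()['width'], [a for a in dir(arm) if a[0]!='_'])
"
```

```text
244 [(np.float64(0.295), np.float64(0.019)), (np.float64(0.238), np.float64(0.239)), (np.float64(0.283), np.float64(0.02)), (np.float64(0.279), np.float64(0.02)), (np.float64(0.268), np.float64(0.064)), (np.float64(0.266), np.float64(0.064)), (np.float64(0.264), np.float64(0.064))]
246 [(np.float64(0.295), np.float64(0.02)), (np.float64(0.289), np.float64(0.021)), (np.float64(0.283), np.float64(0.02)), (np.float64(0.279), np.float64(0.019)), (np.float64(0.268), np.float64(0.064)), (np.float64(0.266), np.float64(0.063)), (np.float64(0.264), np.float64(0.064))]
248 [(np.float64(0.295), np.float64(0.021)), (np.float64(0.289), np.float64(0.021)), (np.float64(0.284), np.float64(0.02)), (np.float64(0.279), np.float64(0.019)), (np.float64(0.238), np.float64(0.239)), (np.float64(0.266), np.float64(0.064)), (np.float64(0.262), np.float64(0.082))]
250 [(np.float64(0.296), np.float64(0.02)), (np.float64(0.274), np.float64(0.087)), (np.float64(0.27), np.float64(0.088)), (np.float64(0.267), np.float64(0.088)), (np.float64(0.264), np.float64(0.088)), (np.float64(0.266), np.float64(0.064)), (np.float64(0.261), np.float64(0.084))]
252 [(np.float64(0.296), np.float64(0.02)), (np.float64(0.273), np.float64(0.09)), (np.float64(0.269), np.float64(0.09)), (np.float64(0.266), np.float64(0.09)), (np.float64(0.264), np.float64(0.088)), (np.float64(0.263), np.float64(0.088)), (np.float64(0.261), np.float64(0.088))]
254 [(np.float64(0.296), np.float64(0.02)), (np.float64(0.273), np.float64(0.092)), (np.float64(0.269), np.float64(0.093)), (np.float64(0.266), np.float64(0.092)), (np.float64(0.264), np.float64(0.093)), (np.float64(0.262), np.float64(0.089)), (np.float64(0.261), np.float64(0.088))]
[0.06604632 0.08311486 0.0876881  0.09962943 0.12047833]
0.030418369950871472 ['Unreachable', 'camera_model', 'finger_overhang', 'get_state', 'grab_frame', 'job_done']
```

```bash
python3 -c "
from h import *
c,f,d=grab('wrist'); P=cloud(c,d)
print(arm.finger_overhang, arm.get_state()['eef_pos'])
for u in (30,90,140,180,275,380,420,460,520):
  print(u,[tuple(P[v,u].round(3).tolist()) for v in (262,270,290,310,330,345,355,375,400)])
"
```

```text
0.008 [0.48092399 0.24529388 0.06425249]
30 [(0.49, 0.383, 0.076), (0.448, 0.454, -0.0), (0.43, 0.459, 0.0), (0.515, 0.309, 0.164), (0.499, 0.324, 0.151), (0.495, 0.324, 0.153), (0.491, 0.325, 0.153), (0.51, 0.297, 0.182), (0.51, 0.293, 0.189)]
90 [(0.487, 0.35, 0.076), (0.482, 0.35, 0.077), (0.522, 0.288, 0.169), (0.518, 0.288, 0.171), (0.512, 0.289, 0.171), (0.507, 0.291, 0.17), (0.504, 0.292, 0.171), (0.508, 0.284, 0.182), (0.509, 0.28, 0.189)]
140 [(0.522, 0.282, 0.154), (0.522, 0.28, 0.159), (0.521, 0.276, 0.169), (0.516, 0.276, 0.17), (0.511, 0.277, 0.171), (0.506, 0.278, 0.171), (0.506, 0.277, 0.174), (0.508, 0.273, 0.183), (0.507, 0.271, 0.188)]
180 [(0.521, 0.27, 0.154), (0.521, 0.268, 0.159), (0.52, 0.266, 0.168), (0.515, 0.266, 0.169), (0.51, 0.267, 0.171), (0.505, 0.268, 0.17), (0.505, 0.267, 0.174), (0.507, 0.264, 0.182), (0.507, 0.262, 0.188)]
275 [(0.472, 0.246, 0.064), (0.467, 0.246, 0.065), (0.43, 0.249, 0.029), (0.51, 0.242, 0.165), (0.372, 0.254, 0.001), (0.354, 0.256, -0.001), (0.503, 0.243, 0.173), (0.507, 0.243, 0.184), (0.505, 0.243, 0.188)]
380 [(0.516, 0.211, 0.154), (0.516, 0.212, 0.159), (0.516, 0.215, 0.169), (0.512, 0.216, 0.171), (0.506, 0.216, 0.171), (0.502, 0.216, 0.171), (0.501, 0.217, 0.174), (0.504, 0.219, 0.182), (0.504, 0.221, 0.189)]
420 [(0.515, 0.199, 0.153), (0.515, 0.201, 0.158), (0.516, 0.206, 0.169), (0.511, 0.206, 0.171), (0.505, 0.205, 0.17), (0.501, 0.206, 0.171), (0.501, 0.207, 0.174), (0.502, 0.21, 0.182), (0.503, 0.213, 0.189)]
460 [(0.47, 0.141, 0.076), (0.465, 0.141, 0.077), (0.515, 0.195, 0.169), (0.511, 0.196, 0.171), (0.504, 0.195, 0.171), (0.499, 0.194, 0.169), (0.499, 0.196, 0.173), (0.502, 0.202, 0.182), (0.503, 0.205, 0.189)]
520 [(0.423, 0.046, -0.0), (0.415, 0.045, -0.0), (0.396, 0.043, 0.0), (0.504, 0.176, 0.164), (0.486, 0.164, 0.151), (0.482, 0.165, 0.153), (0.479, 0.165, 0.154), (0.501, 0.188, 0.182), (0.501, 0.193, 0.188)]
```

The close-up shows the fingers closed above the pellet. The depth map puts their tips about 21 mm above the reported TCP, not 8 mm below it, and the pellet hasn't moved. I'll use the measured offset (tip z = TCP z + 0.021).

Call:
move_arm:
  rows: "0 0 0 0 0 0 0.068; 0 0 0 0 0 0 0.068; 0 0 0 0 0 0 0.068; 0 0 0 0 0 0 0.068; 0 0 0 0 0 0 0.068; 0 0 0 0 0 0.015 0.068; 0 0 0 0 0 0.014 0.068; 0 0 0 0 0 0 0.068"

```text
t: 10.45
eef_pos: [0.4798, 0.2442, 0.0332]
ee_rot: [3.139, 0.002, -0.081]
force: [0.2, 0.1, -0.3]
width: 0.0676
gripper_force: 0.0
```

Call:
move_arm:
  rows: "0 0 0 0 0 0 0.04; 0 0 0 0 0 0 0.04; 0 0 0 0 0 0 0.04; 0 0 0 0 0 0 0.04"
  squeeze: 15

```text
t: 10.95
eef_pos: [0.4811, 0.2454, 0.0354]
ee_rot: [-3.141, -0.001, -0.081]
force: [0.8, 0.3, 0.5]
width: 0.0492
gripper_force: 15.0
```

Call:
move_arm:
  rows: "0 0 0 0 0 -0.02 0.04; 0 0 0 0 0 -0.045 0.04; 0 0 0 0 0 -0.05 0.04; 0 0 0 0 0 -0.05 0.04; 0 0 0 0 0 0 0.04"

```text
t: 11.58
eef_pos: [0.4828, 0.2467, 0.2047]
ee_rot: [-3.136, -0.006, -0.08]
force: [0.0, -1.2, -1.1]
width: 0.0494
gripper_force: 15.0
```

```bash
python3 plan.py .527 -.2035 .2 -20 .04 12
```

```text
12 rows
-0.35 -0.33 1.28 0.0067 0.0371 0.0002 0.0400; 0.00 -0.00 1.28 0.0075 0.0369 0.0004 0.0400; 0.00 -0.00 1.28 0.0083 0.0368 0.0004 0.0400; 0.00 -0.00 1.28 0.0092 0.0366 0.0004 0.0400; 0.00 -0.00 1.28 0.0100 0.0364 0.0004 0.0400; -0.00 -0.00 1.28 0.0108 0.0361 0.0004 0.0400; 0.00 -0.00 1.28 0.0116 0.0359 0.0004 0.0400; 0.00 -0.00 1.28 0.0124 0.0356 0.0004 0.0400
0.00 -0.00 1.28 0.0132 0.0353 0.0004 0.0400; 0.00 -0.00 1.28 0.0140 0.0350 0.0004 0.0400; 0.00 -0.00 1.28 0.0148 0.0347 0.0004 0.0400; 0.00 -0.00 1.28 0.0155 0.0344 0.0004 0.0400
```

Call:
move_arm:
  rows: "0 0 1.3 0.007 0.037 0 0.04; 0 0 1.3 0.008 0.037 0 0.04; 0 0 1.3 0.008 0.037 0 0.04; 0 0 1.3 0.009 0.037 0 0.04; 0 0 1.3 0.010 0.036 0 0.04; 0 0 1.3 0.011 0.036 0 0.04; 0 0 1.3 0.012 0.036 0 0.04; 0 0 1.3 0.012 0.036 0 0.04"

```text
t: 12.58
eef_pos: [0.5098, -0.0569, 0.1992]
ee_rot: [3.141, 0.001, -0.263]
force: [0.6, -0.3, -0.7]
width: 0.0492
gripper_force: 15.0
```

Call:
move_arm:
  rows: "0 0 1.3 0.013 0.035 0 0.04; 0 0 1.3 0.014 0.035 0 0.04; 0 0 1.3 0.015 0.035 0 0.04; 0 0 1.3 0.015 0.034 0 0.04; 0 0 0 0 0 0 0.04; 0 0 0 0 0 0 0.04; 0 0 0 0 0 0 0.04"

```text
t: 13.45
eef_pos: [0.5241, -0.2045, 0.1999]
ee_rot: [-3.142, 0.0, -0.352]
force: [0.1, 1.1, -0.3]
width: 0.0492
gripper_force: 15.0
```

```bash
cat > mag.py <<'E'
from h import *
s=arm.get_state();print(s['t'],np.round(s['eef_pos'],4),np.degrees(s['ee_rot']).round(2),s['width'])
c,f,d=grab('wrist');P=cloud(c,d); np.save('wd.npy',d); cv2.imwrite('pics/w5.png',f)
m=((P[...,2]>.09)&(P[...,2]<.105)&(abs(P[...,0]-.555)<.06)&(abs(P[...,1]+.214)<.06))
Q=P[m]; print(len(Q), cv2.minAreaRect(Q[:,:2].astype(np.float32)),np.percentile(Q[:,2],[5,50,95]))
E
python3 mag.py
```

```text
13.45 [ 0.5241 -0.2045  0.1999] [-1.800e+02  2.000e-02 -2.017e+01] 0.049169746343671925
1983 ((0.557548999786377, -0.21729467809200287), (0.065278559923172, 0.06557006388902664), 69.06568145751953) [0.09263185 0.09555251 0.09738997]
```

View pics/w5.png

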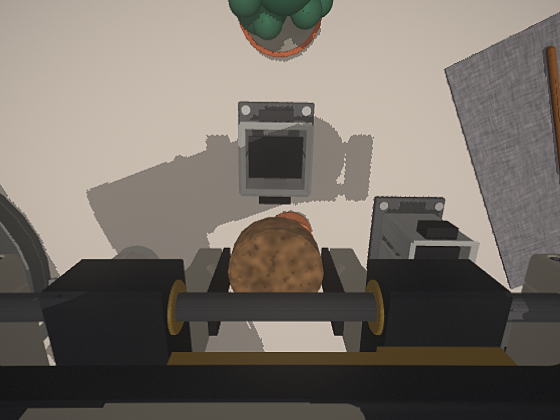

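The magazine's rim is at columns 238–314, rows 122–196, square to the tool. The pellet sits level between the pads at (276,257). Now the rim corners and the held pellet's offset.

```bash
python3 -c "
from h import *
c=cam('wrist'); d=np.load('wd.npy'); P=cloud(c,d); f=cv2.imread('pics/w5.png')
C=onz(c,[[239,123],[313,123],[312,195],[241,195]],.097); print(C.round(4).tolist(),C.mean(0).round(4))
s=arm.get_state();p=np.array(s['eef_pos']); r=R.from_euler('xyz',s['ee_rot'])
m=(P[...,2]>.222)&(P[...,2]<.24)&(abs(P[...,0]-p[0])<.04)&(abs(P[...,1]-p[1])<.026)
print(m.sum(),np.median(P[m][:,2]))
q=r.inv().apply(P[m]-p); print('tool frame',np.percentile(q,[1,50,99],axis=0).round(4).tolist())
# inner dark opening
"
python3 plan.py .5575 -.2173 .14 -20.9 .04 3
```

```text
[[0.5985, -0.1997, 0.097], [0.5769, -0.2583, 0.097], [0.5173, -0.2379, 0.097], [0.5395, -0.1776, 0.097]] [ 0.5581 -0.2184  0.097 ]
5938 0.22863832573162973
tool frame [[-0.0112, -0.0301, -0.0382], [0.0057, -0.0005, -0.0286], [0.0233, 0.0255, -0.0229]]
3 rows
-0.01 -0.00 0.25 0.0119 0.0002 0.0200 0.0400; 0.00 -0.00 0.25 0.0119 0.0001 0.0200 0.0400; 0.00 -0.00 0.25 0.0119 0.0001 0.0200 0.0400
```

Call:
move_arm:
  rows: "0 0 0 0.018 0.0005 0 0.04; 0 0 0 0.018 0.0005 0 0.04; 0 0 0 0 0 0.04 0.04; 0 0 0 0 0 0.04 0.04; 0 0 0 0 0 0.02 0.04; 0 0 0 0 0 0 0.04"

```text
t: 14.25
eef_pos: [0.5567, -0.2179, 0.0986]
ee_rot: [3.141, 0.003, -0.352]
force: [-0.6, -0.1, 0.5]
width: 0.0492
gripper_force: 15.0
```

```bash
python3 -c "
from h import *
s=arm.get_state();print(s['t'],np.round(s['eef_pos'],4),np.degrees(s['ee_rot']).round(2))
c,f,d=grab('wrist');cv2.imwrite('pics/w6.png',f[100:340])"
```

```text
14.25 [ 0.5567 -0.2179  0.0986] [179.96   0.18 -20.17]
```

View pics/w6.png

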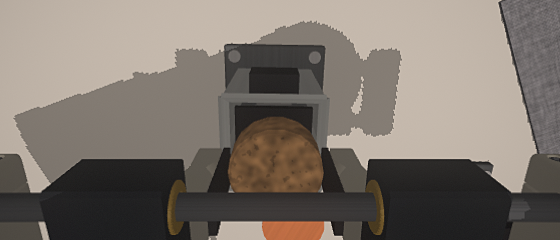

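```bash
python3 -c "
from h import *
c=cam('wrist');s=arm.get_state();p=np.array(s['eef_pos']); r=R.from_euler('xyz',s['ee_rot'])
f=cv2.imread('pics/w6.png')
print(f[88:112,275].mean(1).round().tolist()); print(f[125,214:236].mean(1).round().tolist(), f[125,314:336].mean(1).round().tolist())
C=onz(c,[[220,196],[328,196],[273,194],[273,196]],.097); print(r.inv().apply(C-p).round(4).tolist())
"
```

```text
[35.0, 35.0, 36.0, 34.0, 29.0, 66.0, 117.0, 110.0, 109.0, 108.0, 106.0, 102.0, 103.0, 106.0, 98.0, 78.0, 74.0, 60.0, 28.0, 27.0, 30.0, 36.0, 33.0, 33.0]
[122.0, 122.0, 122.0, 123.0, 122.0, 100.0, 100.0, 101.0, 106.0, 106.0, 107.0, 109.0, 107.0, 107.0, 110.0, 107.0, 78.0, 80.0, 82.0, 85.0, 88.0, 31.0] [79.0, 79.0, 78.0, 92.0, 105.0, 105.0, 106.0, 105.0, 104.0, 104.0, 104.0, 108.0, 107.0, 107.0, 121.0, 124.0, 123.0, 123.0, 123.0, 122.0, 122.0, 123.0]
[[0.0323, -0.0314, 0.0031], [0.0323, 0.0312, 0.0031], [0.0335, -0.0007, 0.0031], [0.0323, -0.0007, 0.0031]]
```

Mouth centre is about 2 mm further along tool x, with y centred. Correcting and lowering gently onto the lips.

Call:
move_arm:
  rows: "0 0 0 0.0015 0 0 0.04; 0 0 0 0 0 0.008 0.04; 0 0 0 0 0 0.006 0.04; 0 0 0 0 0 0.003 0.04; 0 0 0 0 0 0.002 0.04; 0 0 0 0 0 0 0.04; 0 0 0 0 0 0 0.04"

```text
t: 15.18
eef_pos: [0.5591, -0.2191, 0.081]
ee_rot: [-3.142, 0.0, -0.353]
force: [-0.2, 0.7, -0.1]
width: 0.0492
gripper_force: 15.0
```

Call:
move_arm:
  rows: "0 0 0 0 0 0.0015 0.04; 0 0 0 0 0 0.0015 0.04; 0 0 0 0 0 0 0.04; 0 0 0 0 0 0 0.04"

```text
t: 15.68
eef_pos: [0.5594, -0.2193, 0.08]
ee_rot: [3.141, -0.001, -0.352]
force: [-4.6, 3.5, 13.4]
width: 0.0493
gripper_force: 21.1
```

Call:
move_arm:
  rows: "0 0 0 0 0 0 0.062; 0 0 0 0 0 0 0.062; 0 0 0 0 0 -0.01 0.07; 0 0 0 0 0 -0.04 0.07; 0 0 0 0 0 -0.02 0.0; 0 0 0 0 0 0 0"

```text
t: 16.42
eef_pos: [0.5601, -0.2194, 0.1502]
ee_rot: [-3.141, -0.003, -0.353]
force: [0.3, -0.5, -0.6]
width: 0.0557
gripper_force: 0.0
```

```bash
cat > chk.py <<'E'
import sys
from h import *
s=arm.get_state();p=np.array(s['eef_pos']);print(s['t'],p.round(4),np.degrees(s['ee_rot']).round(2),s['width'])
c,f,d=grab('wrist');P=cloud(c,d); cv2.imwrite(f'pics/{sys.argv[1]}.png',f)
h=cv2.cvtColor(f,cv2.COLOR_BGR2HSV)
m=(abs(P[...,0]-.558)<.03)&(abs(P[...,1]+.218)<.03)&(P[...,2]<.125)&(P[...,2]>.03)&(h[...,1]>60)&(h[...,0]<25)
q=P[m]; print("brown",m.sum(),q.mean(0).round(4),np.percentile(q[:,2],[2,10,50,90,98]).round(4))
A=np.c_[q[:,:2]-q[:,:2].mean(0),np.ones(len(q))]; k=(q[:,2]>np.median(q[:,2])-.006)
print("tilt",np.linalg.lstsq(A[k],q[k][:,2],rcond=None)[0].round(3), cv2.minEnclosingCircle(q[k][:,:2].astype(np.float32)))
E
python3 chk.py w7
```

```text
16.425 [ 0.5601 -0.2194  0.1502] [-179.95   -0.2   -20.23] 0.05570365616981603
brown 3674 [ 0.5613 -0.2183  0.1049] [0.09   0.1009 0.1058 0.1093 0.1104]
tilt [-0.043 -0.155  0.106] ((0.5581358671188354, -0.21655584871768951), 0.025474417954683304)
```

The pellet is in the mouth but tilted about 9° in y, with the -y side high because I set it about 2 mm off. I'll close the fingers, recentre, and press gently on the high side to level it.

Call:
move_arm:
  rows: "0 0 0 -0.0025 -0.001 0 0; 0 0 0 0 0 0 0; 0 0 0 0 0 0 0; 0 0 0 0 0 0 0; 0 0 0 0 0 0 0; 0 0 0 0 0 0.03 0; 0 0 0 0 0 0.026 0; 0 0 0 0 0 0 0"
  squeeze: 10

```text
t: 17.48
eef_pos: [0.5556, -0.2172, 0.0903]
ee_rot: [3.141, 0.004, -0.353]
force: [0.4, 0.1, 1.2]
width: 0.0002
gripper_force: 0.0
```

Call:
move_arm:
  rows: "0 0 0 0 0 0.003 0; 0 0 0 0 0 0.003 0; 0 0 0 0 0 0 0"

```text
t: 17.85
eef_pos: [0.5575, -0.2174, 0.0866]
ee_rot: [-3.141, -0.001, -0.353]
force: [0.0, 0.2, 0.4]
width: 0.0002
gripper_force: 0.1
```

Call:
move_arm:
  rows: "0 0 0 0 0 0.003 0; 0 0 0 0 0 0 0; 0 0 0 0 0 0 0"

```text
t: 18.23
eef_pos: [0.5576, -0.2174, 0.0834]
ee_rot: [-3.141, -0.001, -0.353]
force: [0.7, 0.0, 2.2]
width: 0.0005
gripper_force: 0.9
```

```bash
python3 chk.py w8
```

```text
18.225 [ 0.5576 -0.2174  0.0834] [-1.7999e+02 -5.0000e-02 -2.0220e+01] 0.0005437398073594033
brown 2961 [ 0.5712 -0.2235  0.0972] [0.0805 0.089  0.0992 0.1003 0.1009]
tilt [-0.068  0.027  0.099] ((0.5596892237663269, -0.2194036841392517), 0.024585673585534096)
```

Nearly level now. Pressing on.

Call:
move_arm:
  rows: "0 0 0 0 0 0.003 0; 0 0 0 0 0 0.003 0; 0 0 0 0 0 0.003 0; 0 0 0 0 0 0 0"

```text
t: 18.77
eef_pos: [0.5568, -0.2174, 0.0736]
ee_rot: [3.141, 0.001, -0.353]
force: [0.2, -0.1, 0.4]
width: 0.0004
gripper_force: 0.6
```

Call:
move_arm:
  rows: "0 0 0 0 0 0.003 0; 0 0 0 0 0 0.003 0; 0 0 0 0 0 0.003 0; 0 0 0 0 0 0 0"

```text
t: 19.27
eef_pos: [0.5568, -0.2174, 0.0647]
ee_rot: [3.141, 0.001, -0.353]
force: [0.1, -0.1, 1.9]
width: 0.0005
gripper_force: 0.9
```

Call:
move_arm:
  rows: "0 0 0 0 0 0.003 0; 0 0 0 0 0 0.003 0; 0 0 0 0 0 0.002 0; 0 0 0 0 0 0 0"

```text
t: 19.77
eef_pos: [0.5569, -0.2174, 0.0568]
ee_rot: [3.141, 0.001, -0.353]
force: [-0.9, 0.6, 2.5]
width: 0.0005
gripper_force: 1.4
```

```bash
python3 chk.py w9
```

```text
19.775 [ 0.5569 -0.2174  0.0568] [ 1.7999e+02  3.0000e-02 -2.0240e+01] 0.00051780576859014
brown 1983 [ 0.5674 -0.2222  0.0731] [0.0625 0.0719 0.073  0.0739 0.0925]
tilt [ 0.073 -0.039  0.074] ((0.5616511702537537, -0.2208409309387207), 0.025273310020565987)
```

Call:
move_arm:
  rows: "0 0 0 0 0 0.002 0; 0 0 0 0 0 0.001 0; 0 0 0 0 0 0 0; 0 0 0 0 0 -0.02 0; 0 0 0 0 0 -0.05 0; 0 0 0 0 0 -0.06 0; 0 0 0 0 0 -0.01 0.06; 0 0 0 0 0 0 0.068"

```text
t: 20.82
eef_pos: [0.5575, -0.2172, 0.1946]
ee_rot: [-3.141, -0.002, -0.353]
force: [0.2, -0.1, -0.5]
width: 0.0151
gripper_force: 0.0
```

```bash
python3 chk.py w10; python3 -c "
import cv2;f=cv2.imread('pics/w10.png');cv2.imwrite('pics/w10c.png',cv2.resize(f[120:280,180:380],None,fx=3,fy=3))"; python3 plan.py .48 .2437 .205 -4.6 .068 14
```

```text
20.825 [ 0.5575 -0.2172  0.1946] [-1.7995e+02 -1.0000e-01 -2.0240e+01] 0.01513085453466198
brown 1919 [ 0.5579 -0.2186  0.0746] [0.0609 0.074  0.0751 0.076  0.0768]
tilt [ 0.008 -0.004  0.075] ((0.5590983033180237, -0.21940074861049652), 0.027246562764048576)
14 rows
-0.02 0.04 -1.12 -0.0165 -0.0290 -0.0008 0.0680; 0.00 0.00 -1.12 -0.0160 -0.0293 -0.0008 0.0680; 0.00 0.00 -1.12 -0.0154 -0.0296 -0.0008 0.0680; 0.00 0.00 -1.12 -0.0148 -0.0299 -0.0008 0.0680; 0.00 0.00 -1.12 -0.0142 -0.0302 -0.0008 0.0680; 0.00 0.00 -1.12 -0.0136 -0.0305 -0.0008 0.0680; 0.00 0.00 -1.12 -0.0130 -0.0307 -0.0008 0.0680; -0.00 0.00 -1.12 -0.0124 -0.0310 -0.0008 0.0680
0.00 0.00 -1.12 -0.0118 -0.0312 -0.0008 0.0680; 0.00 0.00 -1.12 -0.0112 -0.0314 -0.0008 0.0680; -0.00 0.00 -1.12 -0.0106 -0.0316 -0.0008 0.0680; -0.00 0.00 -1.12 -0.0100 -0.0318 -0.0008 0.0680; 0.00 0.00 -1.12 -0.0094 -0.0320 -0.0008 0.0680; 0.00 0.00 -1.12 -0.0087 -0.0322 -0.0008 0.0680
```

View pics/w10c.png

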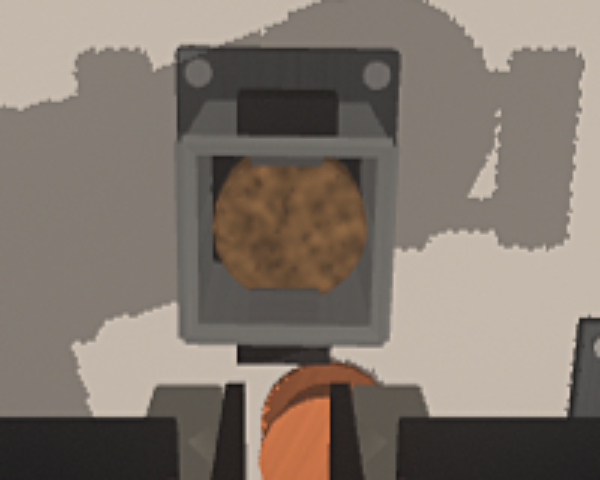

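The crop shows the first pellet locked. Its top is level at z = 75 mm and both lips overlap it at crop (287,160) and (287,290). The spool is undisturbed. Going back for the second pellet.

```bash
python3 -c "
from h import *
c=cam('wrist');print(onz(c,[[180+w/3,120+v/3] for w,v in((178,137),(397,137),(391,344),(182,344))],.097).round(4),onz(c,[[180+w/3,120+v/3] for w,v in((178,137),(397,137),(391,344),(182,344))],.097).mean(0))"
```

```text
[[ 0.5981 -0.2001  0.097 ]
 [ 0.5764 -0.2588  0.097 ]
 [ 0.5164 -0.2371  0.097 ]
 [ 0.5385 -0.1771  0.097 ]] [ 0.55736011 -0.21825584  0.097     ]
```

Call:
move_arm:
  rows: "0 0 -1.1 -0.016 -0.029 -0.001 0.068; 0 0 -1.1 -0.016 -0.029 -0.001 0.068; 0 0 -1.1 -0.015 -0.030 -0.001 0.068; 0 0 -1.1 -0.015 -0.030 -0.001 0.068; 0 0 -1.1 -0.014 -0.030 -0.001 0.068; 0 0 -1.1 -0.014 -0.030 -0.001 0.068; 0 0 -1.1 -0.013 -0.031 -0.001 0.068; 0 0 -1.1 -0.012 -0.031 -0.001 0.068"

```text
t: 21.88
eef_pos: [0.5132, 0.0463, 0.2]
ee_rot: [3.14, 0.003, -0.199]
force: [-0.1, 0.2, -0.4]
width: 0.0676
gripper_force: 0.0
```

Call:
move_arm:
  rows: "0 0 -1.1 -0.012 -0.031 -0.001 0.068; 0 0 -1.1 -0.011 -0.031 -0.001 0.068; 0 0 -1.1 -0.011 -0.032 -0.001 0.068; 0 0 -1.1 -0.010 -0.032 0 0.068; 0 0 -1.1 -0.010 -0.032 0 0.068; 0 0 -1.1 -0.010 -0.032 0 0.068; 0 0 0 0 0 0 0.068; 0 0 0 0 0 0 0.068"

```text
t: 22.88
eef_pos: [0.4791, 0.2425, 0.2035]
ee_rot: [3.139, 0.002, -0.084]
force: [-0.3, -0.4, -0.3]
width: 0.0676
gripper_force: 0.0
```

```bash
python3 pel.py w11 .042
```

```text
22.875 [0.4791 0.2425 0.2035] [ 1.7988e+02  1.1000e-01 -4.8200e+00]
area 1622 circle ((0.47883355617523193, 0.24432066082954407), 0.025504939258098602) zmed 0.042001518243191954 ct [273.20406905 184.58939581]
```

Call:
move_arm:
  rows: "0 0 0 0.0005 -0.002 0.06 0.068; 0 0 0 0 0 0.055 0.068; 0 0 0 0 0 0.04 0.068; 0 0 0 0 0 0.02 0.068; 0 0 0 0 0 0.01 0.068; 0 0 0 0 0 0 0.068; 0 0 0 0 0 0 0.068"

```text
t: 23.8
eef_pos: [0.4811, 0.2453, 0.021]
ee_rot: [-3.14, -0.001, -0.084]
force: [-0.4, -0.5, -0.1]
width: 0.0678
gripper_force: 0.0
```

Call:
move_arm:
  rows: "0 0 0 -0.001 0.001 0.0035 0.068; 0 0 0 0 0 0 0.04; 0 0 0 0 0 0 0.04; 0 0 0 0 0 0 0.04; 0 0 0 0 0 0 0.04"
  squeeze: 15

```text
t: 24.42
eef_pos: [0.4794, 0.2442, 0.0168]
ee_rot: [-3.141, -0.0, -0.084]
force: [-1.3, -0.9, 2.9]
width: 0.0492
gripper_force: 15.0
```

Call:
move_arm:
  rows: "0 0 0 0 0 -0.02 0.04; 0 0 0 0 0 -0.045 0.04; 0 0 0 0 0 -0.06 0.04; 0 0 0 0 0 -0.06 0.04; 0 0 0 0 0 0 0.04"

```text
t: 25.05
eef_pos: [0.4817, 0.2459, 0.207]
ee_rot: [-3.135, -0.007, -0.084]
force: [0.2, 0.6, -0.5]
width: 0.0492
gripper_force: 15.0
```

```bash
python3 plan.py .5278 -.2069 .2 -20.3 .04 12
```

```text
12 rows
-0.40 -0.39 1.29 0.0070 0.0373 0.0004 0.0400; 0.00 -0.00 1.29 0.0078 0.0371 0.0006 0.0400; 0.00 -0.00 1.29 0.0087 0.0369 0.0006 0.0400; 0.00 -0.00 1.29 0.0095 0.0367 0.0006 0.0400; 0.00 -0.00 1.29 0.0103 0.0365 0.0006 0.0400; 0.00 -0.00 1.29 0.0111 0.0363 0.0006 0.0400; 0.00 -0.00 1.29 0.0120 0.0360 0.0006 0.0400; 0.00 -0.00 1.29 0.0128 0.0357 0.0006 0.0400
-0.00 -0.00 1.29 0.0136 0.0354 0.0006 0.0400; 0.00 -0.00 1.29 0.0144 0.0351 0.0006 0.0400; 0.00 -0.00 1.29 0.0151 0.0348 0.0006 0.0400; 0.00 -0.00 1.29 0.0159 0.0344 0.0006 0.0400
```

Call:
move_arm:
  rows: "0 0 1.3 0.007 0.037 0 0.04; 0 0 1.3 0.008 0.037 0 0.04; 0 0 1.3 0.009 0.037 0 0.04; 0 0 1.3 0.010 0.037 0 0.04; 0 0 1.3 0.010 0.037 0 0.04; 0 0 1.3 0.011 0.036 0 0.04; 0 0 1.3 0.012 0.036 0 0.04; 0 0 1.3 0.013 0.036 0 0.04"

```text
t: 26.05
eef_pos: [0.51, -0.0596, 0.2008]
ee_rot: [3.141, 0.001, -0.267]
force: [0.4, -0.1, 0.2]
width: 0.0489
gripper_force: 15.0
```

Call:
move_arm:
  rows: "0 0 1.3 0.014 0.035 0 0.04; 0 0 1.3 0.014 0.035 0 0.04; 0 0 1.3 0.015 0.035 0 0.04; 0 0 1.3 0.016 0.034 0 0.04; 0 0 0 0 0 0 0.04; 0 0 0 0 0 0 0.04; 0 0 0 0 0 0 0.04"

```text
t: 26.92
eef_pos: [0.5257, -0.2079, 0.2014]
ee_rot: [-3.142, 0.0, -0.356]
force: [0.0, -0.6, -0.5]
width: 0.0491
gripper_force: 15.0
```

```bash
cat > held.py <<'E'
from h import *
s=arm.get_state();p=np.array(s['eef_pos']); r=R.from_euler('xyz',s['ee_rot']);print(s['t'],p.round(4),np.degrees(s['ee_rot']).round(2))
c,f,d=grab('wrist');P=cloud(c,d); cv2.imwrite('pics/h.png',f)
q=r.inv().apply((P-p).reshape(-1,3)).reshape(P.shape); h=cv2.cvtColor(f,cv2.COLOR_BGR2HSV)
m=(abs(q[...,0])<.04)&(abs(q[...,1])<.026)&(q[...,2]>-.04)&(q[...,2]<.02)&(h[...,1]>60)&(h[...,0]<25)
print('held',m.sum(),np.percentile(q[m],[1,50,99],axis=0).round(4).tolist())
M=(P[...,2]>.09)&(P[...,2]<.105)&(abs(P[...,0]-.5575)<.05)&(abs(P[...,1]+.218)<.05)&~m
b=cv2.minAreaRect(P[M][:,:2].astype(np.float32)); print(b)
for ct in ((b[0]),(.5575,-.218)): print('to centre, tool:',r.inv().apply(np.array([*ct,p[2]])-p).round(4))
E
python3 held.py
```

```text
26.925 [ 0.5257 -0.2079  0.2014] [-1.800e+02  2.000e-02 -2.038e+01]
held 6077 [[-0.0132, -0.0227, -0.0266], [0.0066, 0.0005, -0.0251], [0.0236, 0.0237, -0.0061]]
((0.5576556324958801, -0.2172868698835373), (0.06534776091575623, 0.06525164842605591), 68.90498352050781)
to centre, tool: [ 0.0333 -0.0023 -0.    ]
to centre, tool: [ 0.0334 -0.0016 -0.    ]
```

Call:
move_arm:
  rows: "0 0 0 0.017 -0.001 0 0.04; 0 0 0 0.0165 -0.001 0 0.04; 0 0 0 0 0 0.04 0.04; 0 0 0 0 0 0.04 0.04; 0 0 0 0 0 0.02 0.04; 0 0 0 0 0 0 0.04; 0 0 0 0 0 0 0.04"

```text
t: 27.85
eef_pos: [0.5591, -0.2187, 0.1024]
ee_rot: [3.142, -0.001, -0.356]
force: [0.7, -0.1, -0.0]
width: 0.049
gripper_force: 15.0
```

Call:
move_arm:
  rows: "0 0 0 -0.0018 -0.0005 0 0.04; 0 0 0 0 0 0.006 0.04; 0 0 0 0 0 0.005 0.04; 0 0 0 0 0 0.004 0.04; 0 0 0 0 0 0.002 0.04; 0 0 0 0 0 0.001 0.04; 0 0 0 0 0 0 0.04; 0 0 0 0 0 0 0.04"

```text
t: 28.85
eef_pos: [0.5581, -0.2179, 0.0846]
ee_rot: [-3.141, -0.003, -0.356]
force: [4.3, -2.5, 4.8]
width: 0.0494
gripper_force: 15.0
```

Call:
move_arm:
  rows: "0 0 0 0.0008 0 0.001 0.04; 0 0 0 0 0 0.001 0.04; 0 0 0 0 0 0 0.04"

```text
t: 29.22
eef_pos: [0.5586, -0.2181, 0.0822]
ee_rot: [-3.141, -0.003, -0.356]
force: [5.0, -3.2, 3.1]
width: 0.0487
gripper_force: 15.0
```

Call:
move_arm:
  rows: "0 0 0 0.0008 0 0.001 0.04; 0 0 0 0 0 0.001 0.04; 0 0 0 0 0 0 0.04"

```text
t: 29.6
eef_pos: [0.559, -0.2182, 0.08]
ee_rot: [-3.141, -0.002, -0.356]
force: [4.1, -3.0, 4.4]
width: 0.0491
gripper_force: 15.4
```

Underside is about 83 mm, so it's in the mouth on the lips. Release, lift and check level.

Call:
move_arm:
  rows: "0 0 0 0 0 0 0.062; 0 0 0 0 0 0 0.062; 0 0 0 0 0 0 0.062; 0 0 0 0 0 -0.03 0.062; 0 0 0 0 0 -0.04 0.0; 0 0 0 -0.0015 -0.0005 0 0"

```text
t: 30.35
eef_pos: [0.557, -0.2168, 0.1517]
ee_rot: [-3.141, -0.002, -0.357]
force: [-0.4, 0.3, -1.1]
width: 0.0474
gripper_force: 0.0
```

```bash
python3 chk.py w12
```

```text
30.35 [ 0.557  -0.2168  0.1517] [-1.7995e+02 -1.1000e-01 -2.0430e+01] 0.047436270404944095
brown 3642 [ 0.5611 -0.2194  0.1026] [0.0687 0.0966 0.1041 0.1109 0.1128]
tilt [-0.39   0.13   0.104] ((0.5601523518562317, -0.21898482739925385), 0.024681029841303825)
```

```bash
cat > tilt.py <<'E'
from h import *
import sys
s=arm.get_state();p=np.array(s['eef_pos']); r=R.from_euler('xyz',s['ee_rot']); print(s['t'],p.round(4),s['width'])
c,f,d=grab('wrist');P=cloud(c,d); cv2.imwrite(f'pics/{sys.argv[1]}.png',f)
h=cv2.cvtColor(f,cv2.COLOR_BGR2HSV)
m=(abs(P[...,0]-.5575)<.032)&(abs(P[...,1]+.218)<.032)&(P[...,2]<.125)&(P[...,2]>.03)&(h[...,1]>60)&(h[...,0]<25)
q=(P[m]-[.5575,-.218,0])@R.from_euler('z',-20.3,degrees=True).as_matrix()  # magazine frame
rng=np.random.default_rng(0); best=None
for _ in range(300):
    t=q[rng.choice(len(q),3,False)]; n=np.cross(t[1]-t[0],t[2]-t[0]); L=np.linalg.norm(n)
    if L<1e-5: continue
    n/=L
    if abs(n[2])<.75: continue
    k=abs((q-t[0])@n)<.0012
    if best is None or k.sum()>best.sum(): best=k
g=q[best]; a=np.linalg.lstsq(np.c_[g[:,:2],np.ones(len(g))],g[:,2],rcond=None)[0]
print("n",len(q),best.sum(),"slope x,y (mag), z at centre",a.round(4),"extent",g.min(0).round(4),g.max(0).round(4))
E
python3 tilt.py w13
```

```text
30.4 [ 0.5557 -0.2164  0.1498] 0.0430629043820986
n 3706 3177 slope x,y (mag), z at centre [-0.415  -0.0142  0.1058] extent [-0.0191 -0.0244  0.0942] [0.0256 0.0241 0.1142]
```

The pellet is tilted 22° about y, with the -x side high. I'll press the high side down gently with closed fingers to level it before pressing home.

Call:
move_arm:
  rows: "0 0 0 -0.010 0.001 0 0; 0 0 0 0 0 0 0; 0 0 0 0 0 0 0; 0 0 0 0 0 0 0; 0 0 0 0 0 0 0; 0 0 0 0 0 0.03 0; 0 0 0 0 0 0.02 0; 0 0 0 0 0 0 0"

```text
t: 31.45
eef_pos: [0.5463, -0.2144, 0.0985]
ee_rot: [3.141, 0.002, -0.357]
force: [0.4, 0.4, 0.6]
width: 0.0002
gripper_force: 0.0
```

Call:
move_arm:
  rows: "0 0 0 0 0 0.003 0; 0 0 0 0 0 0.003 0; 0 0 0 0 0 0.002 0; 0 0 0 0 0 0 0"

```text
t: 31.95
eef_pos: [0.5468, -0.2144, 0.0917]
ee_rot: [3.142, 0.0, -0.357]
force: [-1.1, 1.1, 2.0]
width: 0.0003
gripper_force: 0.9
```

```bash
python3 tilt.py w14
```

```text
31.95 [ 0.5468 -0.2144  0.0917] 0.00025633341823799206
n 4909 4225 slope x,y (mag), z at centre [-0.2695 -0.0113  0.103 ] extent [-0.0198 -0.0243  0.0947] [0.0269 0.0249 0.1088]
```

Levelling works (22° down to 15°). Continuing.

Call:
move_arm:
  rows: "0 0 0 0 0 0.003 0; 0 0 0 0 0 0.002 0; 0 0 0 0 0 0.002 0; 0 0 0 0 0 0 0"

```text
t: 32.5
eef_pos: [0.5471, -0.2144, 0.0843]
ee_rot: [3.142, -0.0, -0.357]
force: [-0.5, 0.0, 0.2]
width: 0.0001
gripper_force: 0.0
```

```bash
python3 tilt.py w15
```

```text
32.5 [ 0.5471 -0.2144  0.0843] 0.00010740479448294912
n 4757 3935 slope x,y (mag), z at centre [-0.066   0.0056  0.0993] extent [-0.0217 -0.0249  0.0962] [0.0266 0.0243 0.1015]
```

Call:
move_arm:
  rows: "0 0 0 0 0 -0.005 0; 0 0 0 0.010 0 0 0; 0 0 0 0 0 0.004 0; 0 0 0 0 0 0.003 0; 0 0 0 0 0 0.003 0; 0 0 0 0 0 0.003 0; 0 0 0 0 0 0 0; 0 0 0 0 0 0 0"

```text
t: 33.55
eef_pos: [0.5565, -0.2179, 0.0766]
ee_rot: [-3.142, -0.0, -0.356]
force: [1.4, -1.5, 2.8]
width: -0.0
gripper_force: 1.0
```

```bash
python3 tilt.py w16
```

```text
33.55 [ 0.5565 -0.2179  0.0766] -3.129229365314351e-05
n 3028 2409 slope x,y (mag), z at centre [0.0018 0.0023 0.0929] extent [-0.0201 -0.0245  0.0916] [0.0266 0.0247 0.0941]
```

Level (0.1°), top at 93 mm. Pressing home to about 72 mm (TCP about 0.055).

Call:
move_arm:
  rows: "0 0 0 0 0 0.003 0; 0 0 0 0 0 0.003 0; 0 0 0 0 0 0.003 0; 0 0 0 0 0 0.003 0; 0 0 0 0 0 0 0"

```text
t: 34.22
eef_pos: [0.5563, -0.2179, 0.0642]
ee_rot: [3.142, 0.0, -0.357]
force: [1.1, -0.8, 2.4]
width: 0.0006
gripper_force: 1.4
```

Call:
move_arm:
  rows: "0 0 0 0 0 0.003 0; 0 0 0 0 0 0.003 0; 0 0 0 0 0 0.003 0; 0 0 0 0 0 0.002 0; 0 0 0 0 0 0 0"

```text
t: 34.85
eef_pos: [0.5564, -0.2179, 0.0534]
ee_rot: [3.142, -0.0, -0.357]
force: [1.6, -0.9, 4.3]
width: 0.0007
gripper_force: 2.1
```

```bash
python3 tilt.py w17
```

```text
34.85 [ 0.5564 -0.2179  0.0534] 0.0006984299249984874
n 1882 1655 slope x,y (mag), z at centre [0.0126 0.0015 0.0696] extent [-0.0202 -0.0246  0.0683] [0.0176 0.0246 0.0709]
```

Top is at 69.6 mm, past the lips. Retracting, then a check.

Call:
move_arm:
  rows: "0 0 0 0 0 0 0; 0 0 0 0 0 -0.02 0; 0 0 0 0 0 -0.05 0; 0 0 0 0 0 -0.06 0; 0 0 0 0 0 -0.03 0; 0 0 0 0 0 0 0; 0 0 0 0 0 0 0"

```text
t: 35.78
eef_pos: [0.555, -0.2174, 0.2121]
ee_rot: [-3.141, 0.003, -0.357]
force: [-0.2, 0.6, 0.0]
width: 0.0004
gripper_force: 0.0
```

```bash
python3 tilt.py w18; python3 -c "
import cv2,numpy as np;from h import *
c,t,d=grab('top');P=cloud(c,d)
for n,x,y in(('bottle',.465,.006),('bonsai',.665,-.259),('spool',.452,-.192)):
  m=(abs(P[...,0]-x)<.06)&(abs(P[...,1]-y)<.045)&(P[...,2]>.02)&(P[...,2]<.17); m&=(np.hypot(P[...,0]-x,P[...,1]-y)<.05)
  q=P[m]; print(n,m.sum(),q.min(0).round(3),q.max(0).round(3))
f=cv2.imread('pics/w18.png');cv2.imwrite('pics/fin.png',np.hstack([f[60:340,130:430],t[110:270,130:430][:160].repeat(1,0) if 0 else cv2.copyMakeBorder(t[110:270,130:430],0,120,0,0,cv2.BORDER_CONSTANT)]))"
```

```text
35.775 [ 0.555  -0.2174  0.2121] 0.00040367788523637283
n 1756 1490 slope x,y (mag), z at centre [-0.0019 -0.0009  0.0751] extent [-0.0205 -0.0247  0.0738] [0.0211 0.0247 0.0763]Traceback (most recent call last):
  File "<string>", line 6, in <module>
    q=P[m]; print(n,m.sum(),q.min(0).round(3),q.max(0).round(3))
                            ~~~~~^^^
    return umr_minimum(a, axis, None, out, keepdims, initial, where)
ValueError: zero-size array to reduction operation minimum which has no identity
```

```bash
python3 -c "
import cv2;f=cv2.imread('pics/w18.png');cv2.imwrite('pics/fin.png',cv2.resize(f[:300,130:430],None,fx=2,fy=2))"
```

```text
(no output)
```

View pics/fin.png

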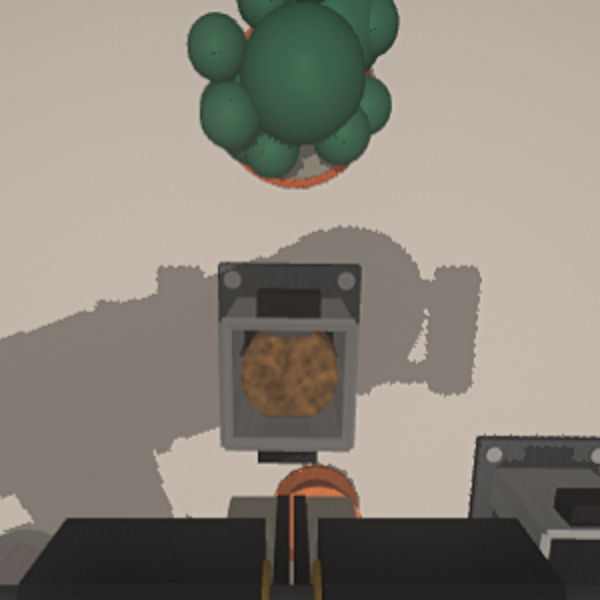

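The second pellet is locked at crop (290,373), level with its top at 75 mm and both lips over it. The tree and spool stand upright. Handing in.

```bash
python3 -c "
from station import arm
print(arm.job_done())"
```

```text
the job is handed in; nothing more can be done
None
```

I turned the carousel to the opening and loaded both large pellets into the left-most magazine; each is level under the lips with its top at 75 mm. I handed the job in at about 36 s. The tree and spool stand undisturbed in the last picture. The final top view was blocked by the arm, so the bottle and carousel contents weren't rechecked, though every carry passed well above the bottle.

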